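Fit and clamp the flask platform on the shaker

TASK

Put the flask platform on the reciprocating shaker: set it down gently, without dropping or forcing it, so that both dowels of the carriage come up through its two holes and the plate lies flat on the carriage, then swing the clamp lever round to its stop so that its toe holds the plate. Leave the glassware and bottles around it standing where they are.

Things in the scene. Friction and masses are not known exactly. Their poses are not given: they have to be found in the camera images.
- shaker: Bench shaker, blue housing 240 mm (its x) by 320 (y), 85 high, standing on the bench; it does not move. Origin: centre of its underside, z up, control panel on its -x side. On top two guide rods along its y bear the carriage, an aluminium plate 100 mm (x) by 180 (y), its flat top 112 mm above the origin, with two upright dowels and, on a tab at the +y end, the clamp lever.
- mid_stroke (a point): Fixed point of the shaker (axes as the shaker's), level with the carriage top, where the carriage's centre is at mid-stroke. The carriage has stopped anywhere up to 12 mm from here along the shaker's +y or -y, and its drive holds it fast (over 80 N). Where it stopped is not reported: find it by eye or by feel.
- dowel_line (a point): Fixed point of the shaker (axes as the shaker's) 18 mm above mid_stroke, at the height of the dowel tips. The two steel dowels stand upright on the carriage's centre line (same x as this point), 60 mm either side of the carriage's centre along y. Each is 12 mm in diameter and 18 mm tall, its top 4 mm tapered to 7 mm; there are no other things so high on the carriage but the clamp.
- platform_bar (a point): Flask platform, loose, about 0.6 kg (weight varies). This point: middle of its middle bar, on the axis, 42 mm above the plate's underside, over its centre of mass; lift by this bar. Three black rubber-sleeved bars lie along x, 18 mm thick, 122 long, at y = -85, 0, +85 mm. y runs along the plate's length, z up. Starts flat on the bench. Fully home: 42 mm above the carriage top.
- platform_hole (a point): Centre, on the underside, of the platform's round hole, 13.5 mm in diameter, 60 mm from the plate's centre towards its -y; axes as the platform's. The plate is aluminium, 130 mm (x) by 200 (y) by 6, between two steel side rails along y, whose tops are 50 mm above its underside; 146 mm wide over the nuts of the bars.
- platform_slot (a point): Centre, on the underside, of the platform's second hole, a slot 13.5 mm in x by 17.5 in y, 60 mm from the plate's centre towards its +y; axes as the platform's. Either hole may go over either dowel.
- clamp (a joint): Steel clamp lever that swings level. 0: handle to the shaker's -x, toe to +x, clear of the platform. It turns clockwise from above to its stop at 1.57 rad: handle to the shaker's +y, toe (53 mm long, underside 8 mm above the carriage top) over the end of the plate. It cannot pass over a plate that is not home. Starts at 0 to 0.3, stays where left (friction 0.1 N m).
- clamp_pivot_mid (a point): Fixed point of the shaker (axes as the shaker's), 138 mm from mid_stroke towards +y and 8 mm above it: where the clamp's upright pivot is when the carriage is at mid-stroke; it shifts with the carriage, always 138 mm from the centre of a seated platform. The handle is 60 mm long from pivot to the axis of its upright round black knob, 16 mm thick, 8 to 48 mm above this point.
- flask: Glass conical flask, 82 mm in diameter, 140 mm high, standing; origin at the centre of its underside. To be left standing.
- flask_small: Small glass conical flask, 64 mm in diameter, 105 mm high, standing; origin at the centre of its underside. To be left standing.
- beaker: Glass beaker, 70 mm in diameter, 90 mm high, standing; origin at the centre of its underside. To be left standing.
- wash_bottle: White wash bottle with a bent spout, 68 mm in diameter, 196 mm high, standing; origin at the centre of its underside. To be left standing.
- reagent_jar: White square reagent jar, 56 mm wide, 123 mm high, standing; origin at the centre of its underside. To be left standing.
- cylinder: Glass measuring cylinder, 31 mm in diameter on a 60 mm foot, 218 mm high, standing; origin at the centre of its underside. To be left standing.
There are look-alikes about, which are no part of the job. Leave any pink look-alike of the part that bears platform_bar alone.

How it is judged (in metres and radians):
On the way, in this order (a step that is already met when the one before it is completed fails the run):
1. the platform lies flat on the carriage with both dowels through its holes, the clamp still open (z of platform_bar in the frame of shaker between 0.15 and 0.1565 m and x of platform_bar in the frame of shaker between -0.006 and 0.006 m and y of platform_bar in the frame of shaker between -0.02 and 0.02 m and angle between platform_bar's own z axis and vertical below 0.03 rad and angle between the y axis of platform_bar and the y axis of shaker, either way round below 0.06 rad and value of joint clamp below 1 rad), for 0.2 s.
2. the clamp lever is swung round to its stop (value of joint clamp above 1.42 rad), for 0.2 s.
At the end, for the whole second after the job is handed in: The platform lies at rest on the carriage, level to 0.03 rad and within 2.5 mm of fully down, with both dowels through its holes, and the clamp lever stands within 0.15 rad of its stop with its toe over the plate (z of platform_bar in the frame of shaker between 0.15 and 0.1565 m and x of platform_bar in the frame of shaker between -0.006 and 0.006 m and y of platform_bar in the frame of shaker between -0.02 and 0.02 m and angle between platform_bar's own z axis and vertical below 0.03 rad and angle between the y axis of platform_bar and the y axis of shaker, either way round below 0.06 rad and value of joint clamp above 1.42 rad); the robot touches nothing.
It fails at once if the platform was forced onto the shaker (more than 60 N between them) (contact force between platform and shaker above 60 N).
It fails at once if the platform was dropped onto the shaker from above the dowels (horizontal distance between platform_bar and mid_stroke below 0.06 m and z of platform_bar in the frame of shaker between 0.15 and 0.2 m and linear speed of platform above 0.65 m/s).
It fails at once if a bystander was knocked over or pushed more than 40 mm (distance of any of flask, flask_small, beaker, wash_bottle, reagent_jar, cylinder from where it was at the start of the episode above 0.04 m or angle between any of flask, flask_small, beaker, wash_bottle, reagent_jar, cylinder's own z axis and vertical above 0.5 rad).
It also fails if it takes over 64 s, if anything falls off the work surface, if the arm or the gripper's body presses on something with over 40 N, if the wrist force passes 120 N, or if a joint passes its speed limit or range.

ROBOT

A 7-joint arm with a two-finger parallel gripper is mounted at the origin on the work surface. World frame = base frame: x ahead of the robot, y to its left, z up, the work surface at z = 0. Lengths are in m, angles in degrees, forces in N, time in s.
With the tool pointing down it reaches from about 0.35 to 0.775 m from the base axis. Payload 3.1 kg.
Tool frame: the origin (TCP) lies on the centre line of the jaws, within the pads' length; the fingertips stand 17 mm ahead of it and the grasp point (between the pads) lies 2 mm behind it (robot.tip_reach is the distance from the TCP to the fingertips, in m); z points along the fingers, y is the line along which they close (so a half turn about z gives the same grasp; the last joint's range is limited). The gripper opens to 85 mm and grips with 20 to 120 N. Pads are 22 mm wide; open, the fingers measure 114 mm over their backs; the gripper's body (76 mm by 85 mm) begins 54 mm behind the grasp point. The pads swing forward as they close: fully open they stand 13 mm farther back than shut.
Start: joints at [-68.107, 17.813, 0.802, 86.603, -0.252, 75.585, -1.558], TCP at [0.226, 0.501, 0.248] pointing down, gripper open.
Joint ranges: [-154.91, 154.91], [-16.99, 109.72], [-72.82, 74.43], [7.12, 147.25], [-82.49, 262.49], [11.32, 116.49], [-174.64, 174.64]. Speed limits (degrees/s): [159.86, 159.86, 180, 180, 180, 180, 180].

INTERFACE

Orientations are given as [roll, pitch, yaw] about the fixed x, y, z axes, in that order (R = Rz(yaw) Ry(pitch) Rx(roll)).
In Python, from station import robot, fingers, vision, workorder, recognise gives the robot as it stands. Calls block until the motion is done:
- robot.move_to(position, orientation): joint-space move of the TCP to a pose.
- robot.line_to(position, orientation=None, velocity=0.15, f_stop=None): straight line of the TCP; orientation=None keeps the orientation; velocity is the mean speed in m/s. With f_stop (N) it stops when the force on the tool has changed by that much, and returns True; else False.
- robot.move_j(angles): joint-space move.
- fingers.gripper_to(opening, force=None): opening from 0.0 (shut) to 1.0 (fully open); force is the grip in N (None keeps the last); returns when the fingers have stopped.
- robot.pause(seconds).
- robot.inverse_kinematics(position, orientation): joint angles nearest the present ones, or None.
- vision.grab_frame(name): name is "side" or "top" or "wrist"; returns the picture (384x512x3 uint8, red, green, blue); there is no depth.
- vision.calibration(name): a dict with "mtx" (3x3 intrinsics, pixels), "extrinsics" (4x4, takes a point from world to camera coordinates); the wrist camera has in their place "T_tool_cam" (4x4, takes a point from camera to tool coordinates, whose origin is the TCP and whose axes are the flange's). Camera axes: x right, y up, looking along -z (the intrinsics and any distortion apply to the point x, -y, -z); pixel columns grow to the right and rows downward; lengths in m; the calibration is good to about 2 mm. The wrist camera is an equidistant fisheye: a pixel r from the principal point sees the ray r / f radians off the axis. A picture is of the moment at which its call begins: read the wrist's pose just before it. calibration takes no time and is no camera call.
A pose or a line that the arm cannot do raises robot.PlanningError and nothing moves.
- workorder.close_job(): hands the job in; it is judged then, once.
Trained networks look in the newest picture that a camera, given by its name, has taken for a name from the list of things; names that differ only in an ending like _2 or _b are one class to them, and where a whole thing is asked for, a point or a joint stands for the part that bears it (a point fixed in the world has none). Each returns a list of dicts, best first, with "p" (0 to 1); they miss things now and then, are a little off and sometimes report something else, mostly with a low value. They report only what shows in the picture. A call takes as long as a camera call. They do not tell look-alikes from the thing itself.
- recognise(label, camera): "rect" ([centre column, centre row, width, height] in pixels, round what is visible of it).
Readings, each from a call of its own:
- robot.current_time_s(): time.
- robot.current_joint_positions(): joint angles.
- robot.current_dq(): joint speeds.
- robot.current_joint_torque(): joint torques, N m.
- robot.current_tool_pos(): TCP position.
- robot.current_eef_rot(): TCP orientation.
- robot.current_contact_force(): force on the tool from outside, world axes, zero at the start.
- robot.current_torque(): the same for the moment, N m.
- robot.current_finger_gap(): opening from 0.0 (shut) to 1.0 (fully open).
- robot.current_gripper_force(): force on a finger pad.
Only numpy, scipy, OpenCV 4.12 (cv2) and the standard library are available. Lean on these libraries where they do the work, as an engineer would, in place of code of your own. Each camera call takes 0.05 s, during which the arm holds its last target. There are 200 camera calls.

## Working session

There is one attempt and no reset: what is moved stays moved. The work goes in short steps, each a Python script; the robot and the scene stay as the last script left them, time stands still between calls to the robot, and variables do not carry over. Pictures are saved under pics/ and viewed, at most 10 in all, crops included, and the job is handed in when it is done.

```bash
mkdir -p pics; ls
cat > h.py <<'E'
import numpy as np, cv2
from station import robot, fingers, vision, workorder, recognise
def save(n,f):
    im=vision.grab_frame(n); cv2.imwrite('pics/'+f,cv2.cvtColor(im,cv2.COLOR_RGB2BGR)); return im
def ray(name,uv):
    c=vision.calibration(name); K=np.array(c['mtx']); E=np.array(c['extrinsics']); 
    d=cv2.undistortPoints(np.array([[uv]],float),K,np.array(c.get('dist',np.zeros(5)),float))[0,0]
    v=E[:3,:3].T@np.array([d[0],-d[1],-1]); o=-E[:3,:3].T@E[:3,3]; return o,v
def at_z(name,uv,z):
    o,v=ray(name,uv); return o+v*(z-o[2])/v[2]
def proj(name,P):
    c=vision.calibration(name); K=np.array(c['mtx']); E=np.array(c['extrinsics'])
    q=E[:3,:3]@np.array(P)+E[:3,3]; q=np.array([q[0],-q[1],-q[2]]); p=K@(q/q[2]); return p[:2]
E
python3 - <<'E'
from h import *
np.set_printoptions(precision=4,suppress=True)
print(robot.current_time_s())
for n in ['top','side','wrist']:
    im=save(n,n+'0.png'); print(n,vision.calibration(n))
for n in ['top','side']:
    for l in ['shaker','platform_bar','clamp','flask','flask_small','beaker','wash_bottle','reagent_jar','cylinder','platform_hole','platform_slot','mid_stroke']:
        try: print(n,l,[(np.round(r['rect'],1).tolist(),round(r['p'],2)) for r in recognise(l,n)[:3]])
        except Exception as e: print(n,l,e)
print(robot.current_time_s())
E
```

```text
pics
0.0
top {'mtx': array([[426.7724,   0.    , 245.1061],
       [  0.    , 426.7724, 191.9386],
       [  0.    ,   0.    ,   1.    ]]), 'extrinsics': array([[ 0.0219, -0.9997, -0.0128,  0.1512],
       [ 0.9928,  0.0202,  0.1182, -0.5329],
       [-0.1179, -0.0153,  0.9929, -1.547 ],
       [ 0.    ,  0.    ,  0.    ,  1.    ]])}
side {'mtx': array([[481.3347,   0.    , 262.639 ],
       [  0.    , 481.3347, 194.8058],
       [  0.    ,   0.    ,   1.    ]]), 'extrinsics': array([[ 0.9315, -0.3636,  0.0022, -0.4221],
       [ 0.2007,  0.5192,  0.8307, -0.2833],
       [-0.3032, -0.7734,  0.5567, -1.111 ],
       [ 0.    ,  0.    ,  0.    ,  1.    ]])}
wrist {'mtx': array([[297.3186,   0.    , 250.7186],
       [  0.    , 297.3186, 187.2216],
       [  0.    ,   0.    ,   1.    ]]), 'T_tool_cam': array([[ 0.0004,  0.9524,  0.3047,  0.0779],
       [ 1.    , -0.0005,  0.0004, -0.    ],
       [ 0.0005,  0.3047, -0.9524, -0.126 ],
       [ 0.    ,  0.    ,  0.    ,  1.    ]])}
top shaker [([225.8, 188.8, 56.7, 44.7], 0.58)]
top platform_bar [([225.3, 188.7, 57.7, 46.4], 0.71), ([350
[... 1018 characters left out ...]
]
side flask [([354.8, 210.6, 32.6, 53.6], 0.65), ([193.7, 164.1, 18.3, 37.3], 0.65)]
side flask_small [([287.1, 166.7, 20.7, 35.0], 0.75)]
side beaker [([236.7, 250.6, 27.2, 47.0], 0.8), ([193.1, 163.6, 21.3, 38.1], 0.38)]
side wash_bottle [([239.9, 144.0, 23.6, 51.0], 0.67)]
side reagent_jar [([193.7, 163.8, 20.6, 36.5], 0.87), ([236.9, 250.3, 25.0, 46.1], 0.63)]
side cylinder [([320.6, 167.2, 16.3, 70.6], 0.93)]
side platform_hole [([215.8, 344.0, 94.3, 79.6], 0.65), ([345.2, 309.4, 172.6, 149.3], 0.63), ([260.4, 206.7, 78.1, 56.6], 0.57)]
side platform_slot [([262.9, 205.8, 71.3, 61.7], 0.82), ([216.0, 344.3, 94.8, 79.4], 0.77)]
side mid_stroke [([345.6, 309.6, 176.4, 148.8], 0.61)]
1.35
```

Run:
```python
import cv2
a=cv2.imread('pics/top0.png'); cv2.imwrite('pics/t1.png',cv2.resize(a[110:310,130:410],(800,571),interpolation=cv2.INTER_CUBIC))
a=cv2.imread('pics/side0.png'); cv2.imwrite('pics/s1.png',cv2.resize(a[84:384,120:520],(800,600),interpolation=cv2.INTER_CUBIC))
```

```text
(no output)
```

View pics/t1.png

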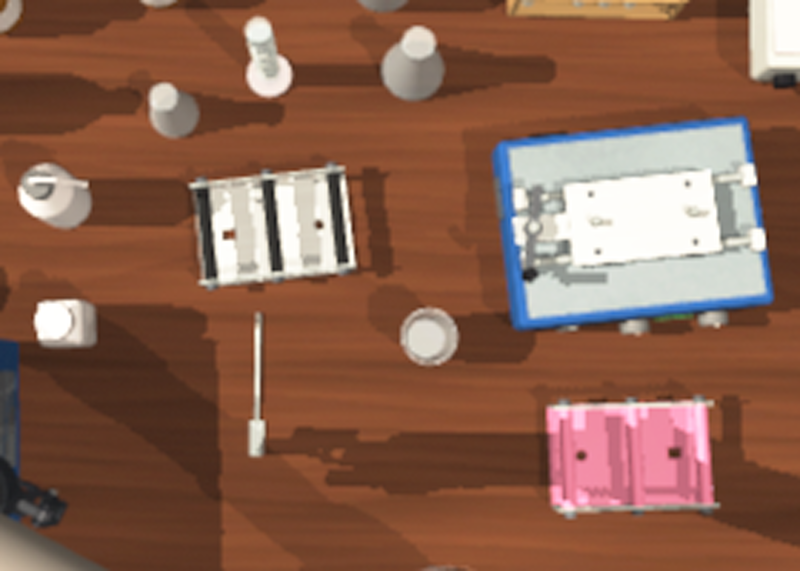

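View pics/s1.png

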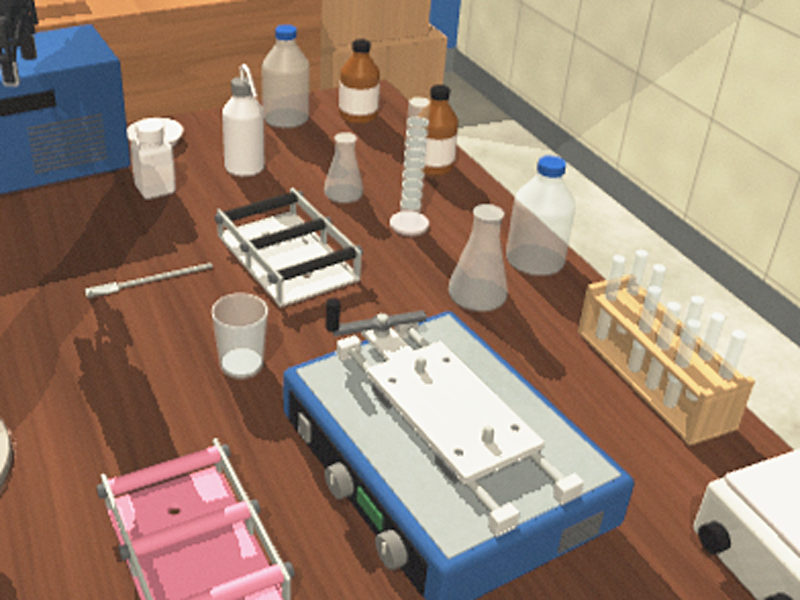

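Run:
```python
from h import *
np.set_printoptions(precision=4,suppress=True)
t=lambda u,v:(130+u/2.857,110+v/2.857)
s=lambda u,v:(120+u/2,84+v/2)
print('cam',ray('top',(245,192))[0],ray('side',(245,192))[0])
for n,p in dict(L1=(203,190),L2=(212,280),M1=(268,182),M2=(277,270),R1=(335,172),R2=(348,267)).items(): print(n,at_z('top',t(*p),.042))
for n,p in dict(A=(496,146),B=(745,121),C=(771,300),D=(517,327)).items(): print('house',n,at_z('top',t(*p),.085))
for n,p in dict(a=(565,182),b=(712,169),c=(722,255),d=(574,266)).items(): print('carr',n,at_z('top',t(*p),.112))
for p in [(421,361),(488,431)]: print('dowel tip side',at_z('side',s(*p),.130))
print('knob top side',at_z('side',s(333,303),.168),'top',at_z('top',t(529,274),.168))
for n,p in dict(beaker=(428,337),flask=(413,72)).items(): print(n,at_z('top',t(*p),0))
```

```text
cam [0.3434 0.1383 1.6009] [ 0.1132 -0.8656  0.8547]
L1 [0.5826 0.3265 0.042 ]
L2 [0.466 0.311 0.042]
M1 [0.5947 0.2426 0.042 ]
M2 [0.4807 0.2279 0.042 ]
R1 [0.6096 0.1561 0.042 ]
R2 [0.4864 0.1368 0.042 ]
house A [ 0.6394 -0.0466  0.085 ]
house B [ 0.6775 -0.3597  0.085 ]
house C [ 0.4523 -0.3876  0.085 ]
house D [ 0.4122 -0.0738  0.085 ]
carr a [ 0.5907 -0.1285  0.112 ]
carr b [ 0.6105 -0.3092  0.112 ]
carr c [ 0.5042 -0.3198  0.112 ]
carr d [ 0.4869 -0.1394  0.112 ]
dowel tip side [ 0.5475 -0.1727  0.13  ]
dowel tip side [ 0.5614 -0.2914  0.13  ]
knob top side [ 0.4774 -0.0861  0.168 ] top [ 0.471  -0.0761  0.168 ]
beaker [0.4005 0.0304 0.    ]
flask [0.7548 0.0548 0.    ]
```

```bash
cat >> h.py <<'E'
from scipy.spatial.transform import Rotation as R
def wcam():
    p=np.array(robot.current_tool_pos()); r=R.from_euler('xyz',robot.current_eef_rot(),degrees=True).as_matrix()
    T=np.eye(4);T[:3,:3]=r;T[:3,3]=p; return T@np.array(vision.calibration('wrist')['T_tool_cam'])
def w_at_z(T,uv,z):
    K=np.array(vision.calibration('wrist')['mtx']); d=np.array([(uv[0]-K[0,2]),(uv[1]-K[1,2])]); rr=np.linalg.norm(d); th=rr/K[0,0]
    v=np.array([np.sin(th)*d[0]/rr,-np.sin(th)*d[1]/rr,-np.cos(th)]); v=T[:3,:3]@v; o=T[:3,3]; return o+v*(z-o[2])/v[2]
def wproj(T,P):
    K=np.array(vision.calibration('wrist')['mtx']); q=T[:3,:3].T@(np.array(P)-T[:3,3]); a=np.array([q[0],-q[1]]); th=np.arctan2(np.hypot(*a),-q[2])
    return K[:2,2]+K[0,0]*th*a/np.hypot(*a)
def wsave(f):
    T=wcam(); im=save('wrist',f); np.save('pics/'+f+'.npy',T); return T,im
E
python3 - <<'E'
from h import *
np.set_printoptions(precision=4,suppress=True)
print(robot.current_eef_rot())
robot.move_to([0.5375,0.235,0.22],[180,0,7.5])
T,im=wsave('wp.png'); print(robot.current_time_s(),robot.current_tool_pos(),robot.current_joint_positions())
cv2.imwrite('pics/wp2.png',cv2.resize(cv2.imread('pics/wp.png'),(768,576)))
E
```

```text
[179.9962   0.0031 155.7247]
2.9167 [0.5367 0.2369 0.2199] [-48.6976  25.3133  33.683   84.2528 -14.3031  74.7524 -96.086 ]
```

View pics/wp2.png

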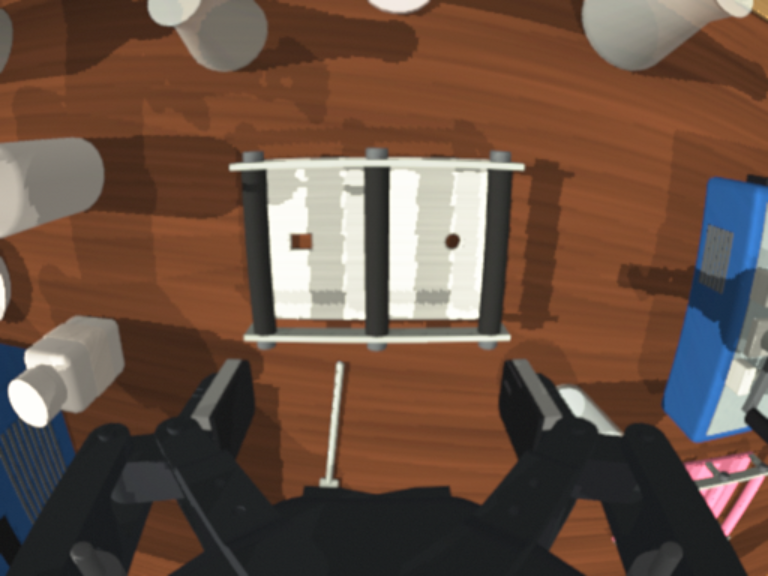

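Run:
```python
from h import *
np.set_printoptions(precision=4,suppress=True)
T=np.load('pics/wp.png.npy'); g=lambda u,v,z:w_at_z(T,(u/1.5,v/1.5),z)
h=g(452.5,241,.006); s=g(301.5,241.5,.006)
d=s-h; print(h,s,(h+s)/2,np.linalg.norm(d),np.degrees(np.arctan2(-d[0],d[1])))
a=g(376,168,.042);b=g(376,331,.042); d=a-b;print(a,b,(a+b)/2,np.linalg.norm(d),np.degrees(np.arctan2(d[1],d[0])))
for P in [(254,158),(500,158),(265,340),(489,340)]: print(g(*P,.042))
# go look at shaker? check tool settle
print(robot.current_tool_pos(),robot.current_eef_rot())
for y in (-.13,-.2): print(robot.inverse_kinematics([.5525,y,.35],[180,0,7]))
```

```text
[0.547  0.1773 0.006 ] [0.5306 0.2951 0.006 ] [0.5388 0.2362 0.006 ] 0.11889021652845301 7.909922537591071
[0.597  0.2448 0.042 ] [0.4788 0.2288 0.042 ] [0.5379 0.2368 0.042 ] 0.11925597091877538 7.69686601025541
[0.5945 0.3294 0.042 ]
[0.6174 0.1613 0.042 ]
[0.4589 0.3123 0.042 ]
[0.482  0.1416 0.042 ]
[0.5367 0.2369 0.2199] [-179.9329    0.036     7.701 ]
[-19.7284  22.2433  47.033   73.0326 -16.0855  91.3373 -58.2946]
[-13.6386  26.3472  51.9476  69.571  -20.4895  93.2353 -48.9838]
```

Run:
```python
from h import *
np.set_printoptions(precision=4,suppress=True)
robot.line_to([0.552,-0.215,0.27],[180,0,7],velocity=0.3)
T,im=wsave('ws.png'); print(robot.current_time_s(),robot.current_tool_pos(),robot.current_eef_rot(),robot.current_joint_positions())
a=cv2.imread('pics/ws.png')
cv2.imwrite('pics/ws2.png',cv2.resize(a[40:280,96:416],(800,600),interpolation=cv2.INTER_CUBIC))
```

```text
4.625 [ 0.5524 -0.213   0.2697] [-179.9149    0.0044    7.1687] [ -8.2035  25.9409  41.9355  78.4597 -17.2324  82.0724 -49.635 ]
```

View pics/ws2.png

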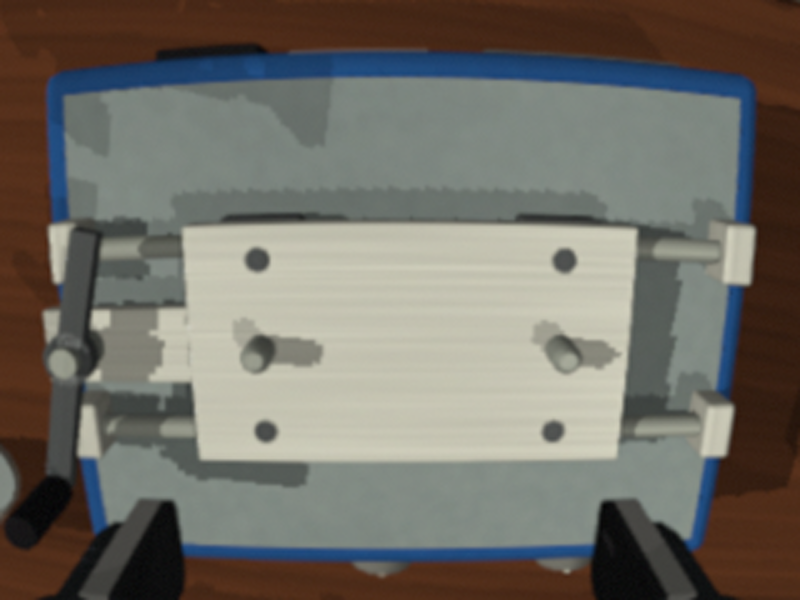

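Run:
```python
from h import *
np.set_printoptions(precision=4,suppress=True)
T=np.load('pics/ws.png.npy'); g=lambda u,v,z:w_at_z(T,(96+u/2.5,40+v/2.5),z)
yaw=lambda d:np.degrees(np.arctan2(-d[0],d[1]))
l=g(256,359.5,.130);r=g(567,359.5,.130);print('dow',l,r,(l+r)/2,np.linalg.norm(l-r),yaw(l-r))
c=[g(*p,.112) for p in [(183,229),(637,228),(617,459),(201,459)]];print('carr',np.mean(c,0),yaw(c[0]-c[1]),yaw(c[3]-c[2]),np.linalg.norm(c[0]-c[1]),np.linalg.norm(c[0]-c[3]))
print('knobtop',g(24,527,.168),'pivot',g(67,362,.125))
print('house',[g(*p,.085) for p in [(50,75),(753,77),(697,547)]])
m=(l+r)/2; ya=np.radians(7.2); ex=np.array([np.cos(ya),np.sin(ya),0]); ey=np.array([-ex[1],ex[0],0])
print('pred pivot',m+.138*ey)
# grasp
fingers_pre=fingers.gripper_to(0.7)
robot.line_to([0.5385,0.2366,0.15],[180,0,7.8],velocity=0.35)
print(robot.current_tool_pos(),robot.current_eef_rot(),robot.current_time_s())
```

```text
dow [ 0.5426 -0.1645  0.13  ] [ 0.5574 -0.2818  0.13  ] [ 0.55   -0.2231  0.13  ] 0.11816620951187494 7.208188739067079
carr [ 0.5492 -0.2235  0.112 ] 7.544288697004288 7.042195773500571 0.1791209423781395 0.09817033392464465
knobtop [ 0.4761 -0.0818  0.168 ] pivot [ 0.5301 -0.0847  0.125 ]
house [array([ 0.6463, -0.0526,  0.085 ]), array([ 0.6859, -0.3599,  0.085 ]), array([ 0.4545, -0.3878,  0.085 ])]
pred pivot [ 0.5327 -0.0862  0.13  ]
[0.5395 0.2336 0.1508] [179.9179  -0.0729   7.5696] 6.4917
```

```bash
cat >> h.py <<'E'
def pose(): return np.array(robot.current_tool_pos()),np.array(robot.current_eef_rot())
def go(p,yaw,v=.15,n=2,**k):
    "line, then correct the residual error"
    p=np.array(p,float); c=p.copy(); y=yaw
    robot.line_to(c,[180,0,y],velocity=v,**k)
    for _ in range(n):
        robot.pause(.15); a,o=pose(); e=p-a; c=c+e; y+=(yaw-o[2]+180)%360-180
        if np.linalg.norm(e)<4e-4: break
        robot.line_to(c,[180,0,y],velocity=.05)
    robot.pause(.1); a,o=pose(); print('at',a,o,'err mm',(p-a)*1e3,robot.current_time_s())
    return c,y
E
python3 - <<'E'
from h import *
np.set_printoptions(precision=4,suppress=True)
robot.pause(.2);print(pose())
c,y=go([0.5385,0.2366,0.08],7.8)
c,y=go([0.5385,0.2366,0.041],7.8,.1)
print(robot.current_contact_force())
print(fingers.gripper_to(0,60)); print(robot.current_finger_gap(),robot.current_gripper_force(),robot.current_contact_force(),pose(),robot.current_time_s())
E
```

```text
(array([0.5392, 0.2348, 0.1506]), array([179.9923,  -0.0494,   7.627 ]))
at [0.5385 0.2365 0.0799] [-179.9984   -0.0011    7.7909] err mm [0.0023 0.0887 0.1279] 8.2083
at [0.5385 0.2366 0.0409] [179.9978  -0.0012   7.7961] err mm [0.0055 0.0447 0.1295] 9.65
[ 0.2479  0.1961 -0.5933]
False
0.1868751304664391 58.40910851955414 [-0.5156  0.3172  0.6541] (array([0.5384, 0.2368, 0.0411]), array([-179.9736,   -0.0065,    7.7986])) 10.1167
```

Run:
```python
from h import *
np.set_printoptions(precision=4,suppress=True)
robot.line_to([0.5385,0.2366,0.10],[180,0,7.8],velocity=.1)
robot.pause(.2); print('w',robot.current_contact_force(),robot.current_torque(),robot.current_gripper_force())
robot.line_to([0.5385,0.2366,0.25],[180,0,7.8],velocity=.25)
robot.line_to([0.5496,-0.2229,0.25],[180,0,7.2],velocity=.25)
c,y=go([0.5496,-0.2229,0.200],7.2)
print('w',robot.current_contact_force(),robot.current_torque(),robot.current_finger_gap())
a=save('wrist','wh.png'); b=save('side','sh.png')
a=cv2.imread('pics/wh.png')[0:300,56:456];b=cv2.imread('pics/sh.png')[180:380,240:460]
cv2.imwrite('pics/mix.png',np.hstack([cv2.resize(a,(400,300)),cv2.resize(b,(400,364))[:300]]))
cv2.imwrite('pics/sh2.png',cv2.resize(b,(660,600),interpolation=cv2.INTER_CUBIC))
```

```text
w [-0.1301  1.0097 -8.2851] [ 0.001  -0.0136 -0.0043] 58.59579920768738
at [ 0.5496 -0.223   0.1999] [179.9944  -0.0017   7.1972] err mm [0.0394 0.0655 0.1162] 15.1833
w [ 0.2408  0.5562 -8.6062] [-0.0178  0.0338  0.0162] 0.19104104019031734
```

View pics/sh2.png

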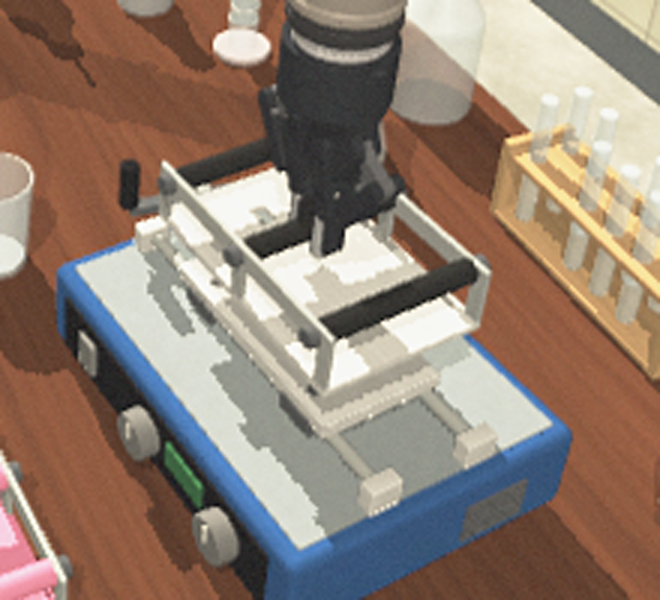

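Run:
```python
from h import *
np.set_printoptions(precision=4,suppress=True)
print(robot.line_to([0.5496,-0.2229,0.176],[180,0,7.2],velocity=.06,f_stop=8))
r=robot.line_to([0.5496,-0.2229,0.1525],[180,0,7.2],velocity=.03,f_stop=8)
robot.pause(.1)
print(r,pose(),robot.current_contact_force(),robot.current_torque(),robot.current_time_s())
```

```text
False
True (array([ 0.5492, -0.2225,  0.153 ]), array([-179.9477,    0.077 ,    7.2058])) [-0.7737  0.3322  6.8136] [ 0.0233  0.0006 -0.0129] 16.6667
```

Run:
```python
from h import *
np.set_printoptions(precision=4,suppress=True)
fingers.gripper_to(0.6); robot.pause(.2); print(robot.current_contact_force())
robot.line_to([0.5494,-0.2227,0.26],[180,0,7.2],velocity=.2)
pv=np.array([.5323,-.0860]); 
def kn(q,z=.151):
    a=np.radians(7.2+180)-q; return [pv[0]+.06*np.cos(a),pv[1]+.06*np.sin(a),z],[180,0,7.2-np.degrees(q)]
for q in (.2,.8,1.4,1.8): print(kn(q)[0],robot.inverse_kinematics(*kn(q)))
p,o=kn(.2,.25); robot.line_to(p,o,velocity=.25); fingers.gripper_to(.4); robot.pause(.2)
print(pose(),robot.current_time_s())
T,im=wsave('wk.png'); b=save('side','sk.png')
cv2.imwrite('pics/sk2.png',np.hstack([cv2.imread('pics/wk.png')[:,56:456],cv2.resize(cv2.imread('pics/sk.png')[180:380,240:440],(384,384))]))
```

```text
[-0.1163 -0.2506 -0.9373]
[np.float64(0.472465700213088), np.float64(-0.08154392897162328), 0.151] [-29.1711  17.798   45.5011 106.9657 -14.4152  61.135  -72.2606]
[np.float64(0.4854327083597655), np.float64(-0.048537258852171444), 0.151] [ -36.9033   20.4408   51.3822  105.8667  -17.9613   62.2349 -107.399 ]
[np.float64(0.5147718098568237), np.float64(-0.028617402025486356), 0.151] [ -41.372    26.5872   57.6956  101.8548  -24.6054   65.3048 -138.8169]
[np.float64(0.5385013039442533), np.float64(-0.02632132852189998), 0.151] [ -42.5815   32.2551   62.8258   98.2907  -30.6349   68.7074 -157.6364]
(array([ 0.4725, -0.0819,  0.25  ]), array([179.9881,  -0.0022,  -4.2956])) 19.3
```

View pics/sk2.png

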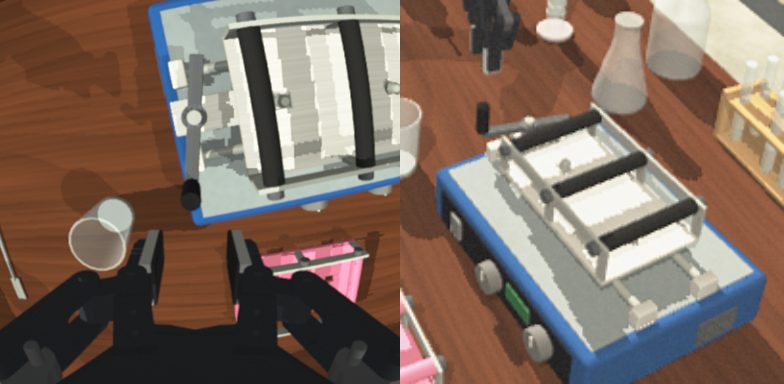

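Run:
```python
from h import *
np.set_printoptions(precision=4,suppress=True)
T=np.load('pics/wk.png.npy'); print('knob',w_at_z(T,(56+191,200),.168),'pivot',w_at_z(T,(56+194,117),.130))
```

```text
knob [ 0.4743 -0.0794  0.168 ] pivot [ 0.5324 -0.086   0.13  ]
```

Run:
```python
from h import *
np.set_printoptions(precision=4,suppress=True)
pv=np.array([.5323,-.0860]); 
def kn(q,z=.150,r=.0595):
    a=np.radians(7.2+180)-q; return [pv[0]+r*np.cos(a),pv[1]+r*np.sin(a),z],[180,0,7.2-np.degrees(q)]
p,o=kn(.24,.18); go(p,o[2],.15)
p,o=kn(.24); s=robot.line_to(p,o,velocity=.06,f_stop=6); print(s,pose(),robot.current_contact_force())
if not s:
    for q in np.arange(.4,1.86,.12):
        p,o=kn(q); s=robot.line_to(p,o,velocity=.07,f_stop=12)
        print(round(q,2),s,robot.current_contact_force())
        if s: break
robot.pause(.2); print(pose(),robot.current_contact_force(),robot.current_time_s())
b=save('side','se.png'); w=save('wrist','we.png')
cv2.imwrite('pics/se2.png',np.hstack([cv2.imread('pics/we.png')[:,56:456],cv2.resize(cv2.imread('pics/se.png')[180:380,240:440],(384,384))]))
```

```text
at [ 0.4732 -0.0792  0.1799] [179.9955   0.0011  -6.551 ] err mm [0.0292 0.0221 0.1245] 20.9167
False (array([ 0.4732, -0.0793,  0.1499]), array([179.9852,   0.0133,  -6.5622])) [ 0.2114 -0.2417  0.8979]
0.4 False [ 0.4867  0.16   -0.5719]
0.52 False [ 0.342  -0.6207  0.8518]
0.64 False [-0.6381 -0.738  -0.7209]
0.76 False [ 0.6274  0.1932 -0.1891]
0.88 False [-0.9573  0.3958 -0.2351]
1.0 False [ 0.0894 -0.6114  0.2179]
1.12 False [0.5374 0.052  0.1051]
1.24 False [-0.8435 -0.5444 -0.3481]
1.36 False [ 0.1841 -0.223   0.0386]
1.48 False [-0.2247  0.7387  0.5181]
1.6 False [0.5063 0.1418 0.0469]
1.72 False [0.4263 0.0605 0.7719]
1.84 True [-0.2021  0.6787  0.7083]
(array([ 0.5337, -0.028 ,  0.1483]), array([179.0258,  -0.0818, -98.8147])) [-0.6566  0.2987  0.6403] 25.2167
```

View pics/se2.png

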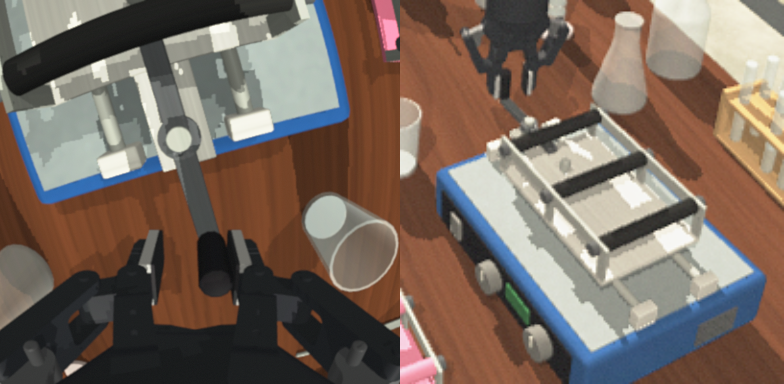

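Run:
```python
from h import *
np.set_printoptions(precision=4,suppress=True)
T=wcam(); k=w_at_z(T,(56+216,280),.168); p=w_at_z(T,(56+178,140),.130); print(k,p)
for q in (np.array([.5323,-.086]),p[:2]):
    d=k[:2]-q; print(np.linalg.norm(d), np.radians(187.2)-np.arctan2(d[1],d[0]))
```

```text
[ 0.5246 -0.0284  0.168 ] [ 0.5328 -0.0848  0.13  ]
0.05809273318094975 1.5640222643581052
0.05699623343580019 1.5522895123363174
```

Lever is at its stop (about 1.56 rad). Retreat straight up, check, hand in.

Run:
```python
from h import *
np.set_printoptions(precision=4,suppress=True)
a,o=pose()
# back off slightly anticlockwise to unload, then up
a0=np.radians(187.2)-1.80; 
robot.line_to([.5323+.0595*np.cos(a0),-.086+.0595*np.sin(a0),.150],[180,0,7.2-np.degrees(1.80)],velocity=.03)
p,_=pose(); robot.line_to([p[0],p[1],.30],velocity=.15)
robot.pause(.3); T=wcam(); save('wrist','wf.png'); save('side','sf.png'); print(pose(),robot.current_time_s())
cv2.imwrite('pics/sf2.png',np.hstack([cv2.imread('pics/wf.png')[:,56:456],cv2.resize(cv2.imread('pics/sf.png')[180:380,240:440],(384,384))]))
```

```text
(array([ 0.5343, -0.0272,  0.2997]), array([179.9739,  -0.0089, -95.9387])) 27.1833
```

View pics/sf2.png

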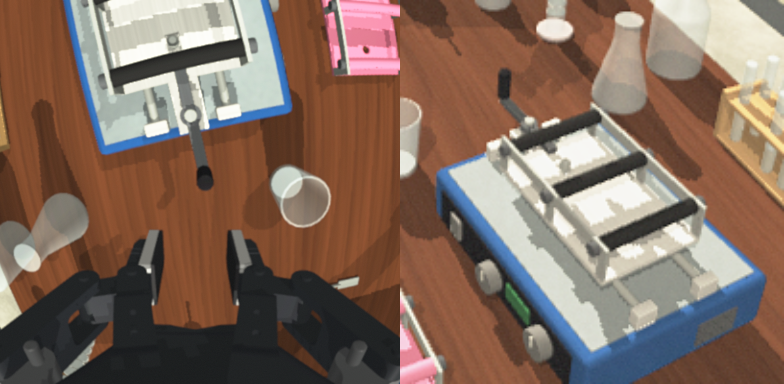

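The plate lies flat with the dowels through it, the handle (knob at 205,178) lies along the carriage axis, the toe is over the plate, and the glassware is standing.

```bash
python3 -c "
from h import *
print(workorder.close_job())"
```

```text
the job is handed in; nothing more can be done
None
```

The flask platform is seated on both dowels, the clamp lever is swung to its stop (measured about 1.56 rad), the glassware and bottles in view are still standing, and I handed the job in at about 27 s; no verdict came back.

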